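Work a tight tube block out of a dry-block heater

TASK

Tip the loose clear cover up on one of its edges, lift it off the dry-block heater and stand it upright on the bench beside the heater without dropping it. Then take the aluminium tube block by its black handle and rock it side to side in its well, first raising the red-striped end a good 8 degrees, then the blue-striped end likewise, and so on until it comes free of the clamps. Finish still holding the block roughly level and still, just clear: two to five centimetres above the well's rim, over the well; leave the other things on the bench where they are.

Things in the scene. Friction and masses are not known exactly. Their poses are not given: they have to be found in the camera images.
- heater: white dry-block heater, fixed: x -88..+62, y -62..+62, z 0..50 mm about its origin, which lies on the bench under the centre of its well; -x is the front panel with display and buttons. The rectangular well opens upward, 73 mm in x by 68 mm in y, floor at z = 20 mm, mouth at the top of a 5 mm thick aluminium rim at z = 56 mm
- well_mouth (a point): centre of the well's mouth, level with the rim's top, 56 mm above the bench; axes as the heater's. A sprung steel bar along x in each y wall of the well, 13 mm above its floor, presses on the block's y faces with about 52 N. The well lets the block tilt about 0.2 rad each way
- block: aluminium tube block, 70 (x) x 60 (y) x 45 (z) mm, about 0.45 kg, with a black upright handle plate 32 (x) x 14 (y) mm on top, from z = 48 to z = 112 mm. Origin at the centre of its underside, which stands on the well's floor; axes as the heater's. On its top a red stripe along its +y end, a blue stripe along its -y end
- block_grip (a point): grip point on the block's handle, 98 mm above its underside; fingers close on the 14 mm thickness, along y. A straight pull takes 35 to 75 N; rocking about the block's x axis takes some 2 N m, or 15 to 25 N sideways here, the block pivoting on the lower edge of the other end. A raised end stays up by friction; with the underside 14 mm above the floor the clamps let go
- cover: clear plastic cover, an upside-down box 94 (x) x 89 (y) x 92 (z) mm, walls 3 mm, 0.12 kg, with an upright orange handle bar on top. Origin at the centre of its lower rim. It sits loose on the heater's top (50 mm above the bench) round the 6 mm high rim with 2.5 mm play, over the block and its handle (top 132 mm above the bench); axes as the heater's
- cover_grip (a point): grip point on the cover's orange handle bar, 44 (x) x 12 (y) mm, z = 96 to 125 mm; the point is 113 mm above the lower rim; fingers close on the 12 mm thickness, along the cover's y
- rack: blue rack of micro tubes, 56 x 136 x 52 mm, bystander; origin at the centre of its underside
- clock: white bench timer, 70 x 66 x 21 mm, bystander; origin at the centre of its underside
- falcon: white conical tube with orange cap lying on the bench, 21 x 115 x 21 mm, bystander; origin under its middle

How it is judged:
By the outcome, as a careful person would: the job done as asked, in the order asked, and still so for the second after the job is handed in, while the arm keeps its last pose, push and grip.
It also fails if it takes over 51 s, if anything falls off the work surface, if the arm or the gripper's body presses on something with over 40 N, if the wrist force passes 120 N, or if a joint passes its speed limit or range.

ROBOT

A 7-joint arm with a two-finger parallel gripper is mounted at the origin on a cart in front of the work surface, level with it; the furniture and walls round the work are solid. World frame = base frame: x ahead of the robot, y to its left, z up, the work surface at z = 0. Lengths are in m, angles in rad, forces in N, time in s.
With the tool pointing down it reaches from about 0.35 to 0.9 m from the base axis. Payload 8.1 kg.
Tool frame: the origin (TCP) lies where the fingers leave the gripper's body, on its centre line; the fingertips stand 66 mm ahead of it and the grasp point (between the pads) lies 47 mm ahead of it; z points along the fingers, y is the line along which they close (so a half turn about z gives the same grasp; the last joint's range is limited). The gripper opens to 92 mm and grips with 3 to 60 N. Pads are 19 mm wide; open, the fingers measure 130 mm over their backs; the gripper's body (75 mm by 190 mm) begins 47 mm behind the grasp point.
Start: joints at [1.083, 0.434, 0.025, 1.573, -0.012, 1.134, -0.075], TCP at [0.235, -0.579, 0.292] pointing down, gripper open.
Joint ranges: [-2.62, 2.62], [-0.44, 2.09], [-1.27, 1.32], [0.08, 2.57], [-1.32, 4.46], [0.12, 2], [-2.74, 2.74]. Speed limits (rad/s): [2.22, 2.22, 3.01, 3.01, 3.14, 3.14, 3.14].

INTERFACE

Orientations are given as a rotation vector (axis times angle).
In Python, from cell import arm gives the robot as it stands.
- The arm moves only by the tool send_rows, never from a script. Its argument "motion" is text: rows parted by semicolons, each of 7 numbers parted by spaces: the closure, from 0 (fully open) to 1 (shut), then the shift along the world's x, y, z in m, then the turn, a rotation vector about the world's x, y, z in degrees. A call has 1 to 5 rows; each row shifts and turns the commanded pose from where the row before left it; what a row does not reach is not made up. A row lasts 1/8 s, in which the tool goes at most 62.5 mm and 10.7 degrees, less where a joint would pass 70% of its speed; a pose out of reach is approached as far as the arm can. A call is refused whole if a number of a shift passes 0.0625 or a number of a turn 10.7, either way. A call with a gripper value outside its range is refused whole. The fingers move at their own pace and stop on an object; "force" is the grip in N (left out, the last holds). Time passes only in rows, so rows that do not move let the fingers close. It gives the time, the measured TCP pose, the force, the opening and the grip force at its end, in the units of the state.
- arm.observe(): the state, without advancing time (a new reading comes with each control period).
- arm.get_image(name): name is "scene" or "top"; returns (picture, depth): 480x640x3 uint8, blue, green, red; 480x640 float32, m along the optical axis (not along the pixel's ray), 0 where there is no reading.
- arm.camera_model(name): a dict with "fx", "fy", "cx", "cy" (pixels), "view" (4x4, takes a point from world to camera coordinates). Camera axes: x right, y down, z forward; pixel columns grow to the right and rows downward; lengths in m; the calibration is good to about 2 mm. A picture is of the moment at which its call begins. camera_model takes no time and is no camera call.
- arm.sign_off(): hands the job in; it is judged then, once.
The state is a dict: "clock": time; "joints": joint angles; "dq": joint speeds; "joint_efforts": joint torques, N m; "position": TCP position; "ee_rot": TCP orientation; "force": force on the tool from outside, world axes, zero at the start; "ft_torque": the same for the moment, N m; "width": opening from 0.0 (shut) to 1.0 (fully open); "gripper_force": force on a finger pad.
Only numpy, scipy, OpenCV 4.12 (cv2) and the standard library are available. Lean on these libraries where they do the work, as an engineer would, in place of code of your own. Each camera call takes 0.05 s, during which the arm holds its last target. There are 200 camera calls.

## Working session

There is one attempt and no reset: what is moved stays moved. The work goes in short steps, Python scripts to look and compute and a tool call to move; the robot and the scene stay as the last step left them, time stands still between calls to the robot, and variables do not carry over. Pictures are saved under pics/ and viewed, at most 10 in all, crops included, and the job is handed in when it is done.

Besides the shell and the picture viewer there is one more tool, called as name(argument=value, ...) on one line, values as JSON. send_rows: Moves the arm, as the interface text tells. Its arguments: {"type":"object","properties":{"motion":{"type":"string"},"force":{"type":"number"}},"required":["motion"]}

```bash
ls; mkdir -p pics; python3 - <<'E'
from cell import arm
import cv2
s=arm.observe();print({k:s[k] for k in('clock','position','ee_rot','width','force')})
for n in('scene','top'):
    p,d=arm.get_image(n);cv2.imwrite(f'pics/{n}0.png',p)
    print(n,arm.camera_model(n))
    import numpy as np;np.save(f'pics/{n}0.npy',d)
E
```

```text
pics
{'clock': 0.0, 'position': array([ 0.23442755, -0.57891956,  0.29145949]), 'ee_rot': array([-3.08216560e+00, -6.00351370e-01,  6.67584498e-04]), 'width': 0.996675139258242, 'force': array([-0.33309551, -0.04960283, -0.75747559])}
scene {'fx': 437.26674931768747, 'fy': 437.26674931768747, 'cx': 321.3976810621838, 'cy': 240.06114627021168, 'view': array([[-0.55375817, -0.83266565, -0.0044498 ,  0.28409023],
       [-0.39496272,  0.2673641 , -0.87893167,  0.29974492],
       [ 0.73304593, -0.48495809, -0.47692695,  0.82622292],
       [ 0.        ,  0.        ,  0.        ,  1.        ]])}
top {'fx': 522.4695607713612, 'fy': 522.4695607713612, 'cx': 321.01418053498645, 'cy': 246.9929522926383, 'view': array([[-0.12311667, -0.99239124, -0.00138307,  0.07484738],
       [-0.97178578,  0.12084265, -0.20255731,  0.48659384],
       [ 0.20118323, -0.02359413, -0.97926943,  1.18371882],
       [ 0.        ,  0.        ,  0.        ,  1.        ]])}
```

View pics/top0.png

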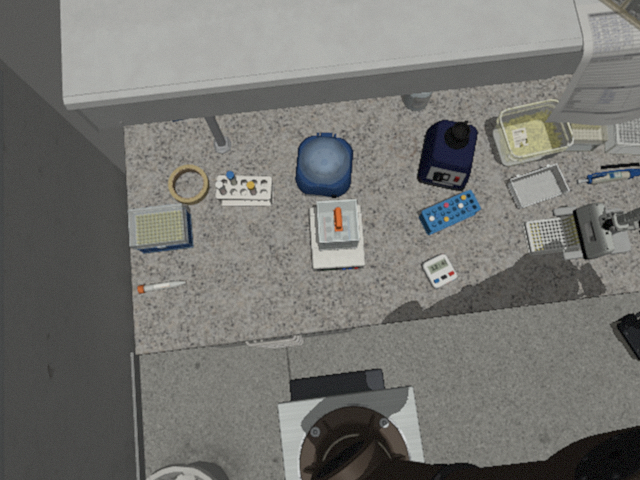

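View pics/scene0.png

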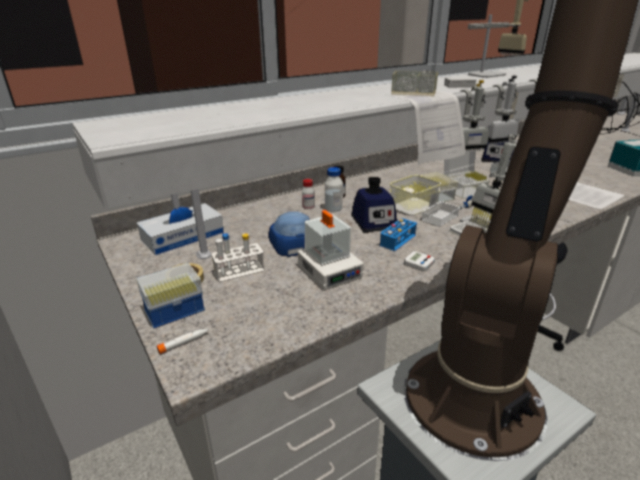

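```bash
cat > h.py <<'E'
import numpy as np, cv2
from cell import arm
def world(n,d):
    m=arm.camera_model(n);v,u=np.indices(d.shape)
    c=np.stack([(u-m['cx'])/m['fx']*d,(v-m['cy'])/m['fy']*d,d],-1)
    V=np.array(m['view']);return (c-V[:3,3])@V[:3,:3]
def at(n,u,v,z):
    m=arm.camera_model(n);V=np.array(m['view'])
    r=V[:3,:3].T@np.array([(u-m['cx'])/m['fx'],(v-m['cy'])/m['fy'],1]);o=-V[:3,:3].T@V[:3,3]
    return o+r*(z-o[2])/r[2]
def proj(n,p):
    m=arm.camera_model(n);V=np.array(m['view']);c=V[:3,:3]@p+V[:3,3]
    return m['fx']*c[0]/c[2]+m['cx'],m['fy']*c[1]/c[2]+m['cy']
E
python3 - <<'E'
from h import *
p=cv2.imread('pics/top0.png');d=np.load('pics/top0.npy');W=world('top',d)
b,g,r=[p[...,i].astype(int) for i in range(3)]
m=(r-b>70)&(d>0);m[:190]=0;m[250:]=0;m[:,:300]=0;m[:,380:]=0
q=W[m];print('handle',len(q),np.percentile(q,[2,50,98],axis=0).round(4))
t=q[q[:,2]>.165];print(len(t),t.mean(0),cv2.minAreaRect(t[:,:2].astype('f4')*1000))
z=W[...,2];m=(abs(z-.05)<.006)&(W[...,0]>.3);m[:,:295]=0;m[:,380:]=0;m[:190]=0;m[280:]=0
q=W[m];print('heater',len(q),q.min(0),q.max(0),cv2.minAreaRect(q[:,:2].astype('f4')*1000))
cv2.imwrite('pics/c1.png',cv2.resize(p[185:280,285:390],None,fx=6,fy=6,interpolation=cv2.INTER_CUBIC))
print(at('top',338,235,.05))
E
```

```text
handle 162 [[ 0.505  -0.0338  0.1437]
 [ 0.5233 -0.0266  0.1736]
 [ 0.5492 -0.0188  0.1797]]
104 [ 0.52728334 -0.0277797   0.17532366] ((528.51708984375, -28.122169494628906), (10.769499778747559, 42.43632125854492), 83.05216979980469)
heater 1490 [ 0.43759477 -0.09243993  0.04404936] [0.63739704 0.03852882 0.05599811] ((537.06982421875, -27.869705200195312), (125.75869750976562, 195.1690673828125), 87.40899658203125)
[ 0.51593365 -0.02925296  0.05      ]
```

View pics/c1.png

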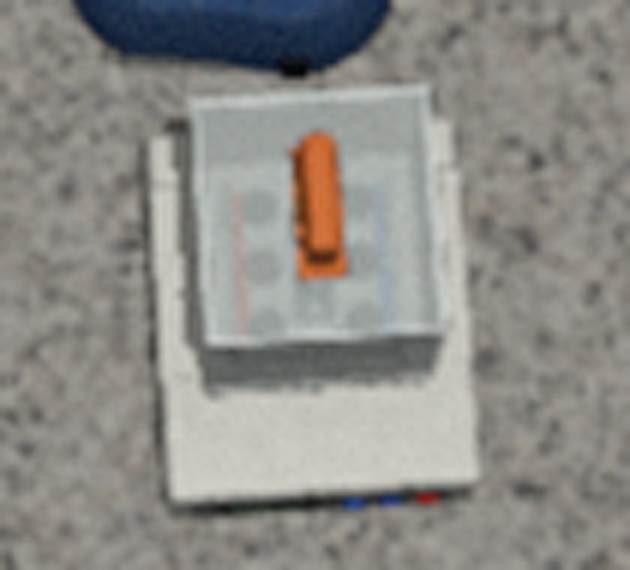

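```bash
python3 - <<'E'
from h import *
from scipy.spatial.transform import Rotation as R
c=[at('top',285+(u+.5)/6-.5,185+(v+.5)/6-.5,.05) for u,v in[(170,500),(478,485),(455,122),(152,138)]]
c=np.array(c);print(c.round(4))
for i,j in[(0,1),(3,2),(0,3),(1,2)]:
    e=c[j]-c[i];print(i,j,np.linalg.norm(e).round(4),np.degrees(np.arctan2(e[1],e[0])).round(1))
f=at('top',285+322/6,185+255/6,.175);b=at('top',285+318/6,185+135/6,.175);e=b-f
print('handle',f,b,(f+b)/2,np.linalg.norm(e),np.degrees(np.arctan2(e[1],e[0])))
d=np.load('pics/top0.npy');W=world('top',d)
q=W[(abs(W[...,2]-.142)<.004)&(W[...,0]>.4)&(W[...,0]<.62)&(abs(W[...,1]+.03)<.07)]
print('covertop',len(q),q.mean(0),cv2.minAreaRect(q[:,:2].astype('f4')*1000))
q=W[(W[...,2]>.02)&(W[...,0]>.35)&(W[...,0]<.6)&(W[...,1]>.045)&(W[...,1]<.25)]
print('left obstacles',len(q),q.min(0) if len(q) else '',q.max(0) if len(q) else '')
s=arm.observe();M=R.from_rotvec(s['ee_rot']).as_matrix();print(M.round(3))
print('tool y yaw',np.degrees(np.arctan2(M[1,1],M[0,1])))
# free heater centre: center of corners is x=-13 in heater
print(c.mean(0))
E
```

```text
[[ 0.4448  0.0393  0.05  ]
 [ 0.4358 -0.0808  0.05  ]
 [ 0.5828 -0.0923  0.05  ]
 [ 0.5911  0.0288  0.05  ]]
0 1 0.1204 -94.3
3 2 0.1214 -94.0
0 3 0.1467 -4.1
1 2 0.1474 -4.5
handle [ 0.5038833  -0.02527236  0.175     ] [ 0.54793682 -0.0295986   0.175     ] [ 0.52591006 -0.02743548  0.175     ] 0.044265429168773754 -5.60869759835929
covertop 1354 [ 0.52814226 -0.0280875   0.14286428] ((529.1158447265625, -28.276500701904297), (88.90812683105469, 95.40389251708984), 86.4417953491211)
left obstacles 0  
[[ 0.927  0.375 -0.001]
 [ 0.375 -0.927  0.001]
 [-0.    -0.001 -1.   ]]
tool y yaw -67.95775370241716
[ 0.51362466 -0.02623929  0.05      ]
```

send_rows(motion="0 0.02 0.0368 0 0 0 -1.75;0 0.02 0.0368 0 0 0 -1.75;0 0.02 0.0368 0 0 0 -1.75;0 0.02 0.0368 0 0 0 -1.75;0 0.02 0.0368 0 0 0 -1.75", force=30)

```text
clock: 0.72
position: [0.335, -0.3939, 0.292]
ee_rot: [-3.12, -0.362, 0.0]
force: [1.5, -0.3, 0.4]
width: 1.001
gripper_force: 0.0
```

send_rows(motion="0 0.02 0.0368 0 0 0 -1.75;0 0.02 0.0368 0 0 0 -1.75;0 0.02 0.0368 0 0 0 -1.75;0 0.02 0.0368 0 0 0 -1.75;0 0.02 0.0368 0 0 0 -1.75")

```text
clock: 1.35
position: [0.4349, -0.21, 0.2921]
ee_rot: [-3.139, -0.123, 0.0]
force: [0.7, 0.1, 0.6]
width: 0.998
gripper_force: 0.0
```

send_rows(motion="0.5 0.019 0.0368 0 0 0 -1.75;0.5 0.019 0.0368 0 0 0 -1.75;0.5 0.019 0.0368 0 0 0 -1.75;0.5 0.0185 0.0365 0 0 0 -1.75;0.5 0.0185 0.0365 0 0 0 -1.75")

```text
clock: 1.98
position: [0.5289, -0.0268, 0.292]
ee_rot: [3.139, -0.117, -0.001]
force: [1.0, -0.6, -0.8]
width: 0.523
gripper_force: 0.0
```

send_rows(motion="0.5 -0.0005 -0.0005 -0.02 0 0 0;0.5 0 0 -0.02 0 0 0;0.5 0 0 -0.02 0 0 0;0.5 0 0 -0.018 0 0 0;0.5 0 0 0 0 0 0")

```text
clock: 2.6
position: [0.5271, -0.0285, 0.2129]
ee_rot: [3.139, -0.115, -0.005]
force: [0.1, -0.2, -0.4]
width: 0.497
gripper_force: 0.0
```

send_rows(motion="1 0 0 0 0 0 0;1 0 0 0 0 0 0;1 0 0 0 0 0 0;1 0 0 0 0 0 0;1 0 0 0 0 0 0")

```text
clock: 3.22
position: [0.5282, -0.0284, 0.2146]
ee_rot: [3.139, -0.115, 0.001]
force: [-0.9, 0.6, 3.3]
width: 0.132
gripper_force: 30.0
```

send_rows(motion="1 0.0005 0.0072 0.0018 -2.493 0.183 0;1 0.0005 0.0072 0.0015 -2.493 0.183 0;1 0.0005 0.0073 0.0011 -2.493 0.183 0;1 0.0005 0.0073 0.0009 -2.493 0.183 0;1 0 0 0 0 0 0")

```text
clock: 3.85
position: [0.5304, 0.0018, 0.2197]
ee_rot: [2.966, -0.105, -0.008]
force: [-0.1, 0.2, 1.7]
width: 0.127
gripper_force: 30.0
```

send_rows(motion="1 0.0005 0.0074 0.0005 -2.493 0.183 0;1 0.0005 0.0074 0.0002 -2.493 0.183 0;1 0.0005 0.0074 -0.0002 -2.493 0.183 0;1 0.0005 0.0074 -0.0004 -2.493 0.183 0;1 0 0 0 0 0 0")

```text
clock: 4.47
position: [0.5323, 0.0302, 0.2197]
ee_rot: [2.791, -0.101, -0.018]
force: [-0.3, -0.5, 3.7]
width: 0.129
gripper_force: 30.0
```

```bash
python3 - <<'E'
from h import *
p,d=arm.get_image('scene');cv2.imwrite('pics/c2.png',cv2.resize(p[160:320,220:440],None,fx=3.5,fy=3.5,interpolation=cv2.INTER_CUBIC))
E
```

```text
(no output)
```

View pics/c2.png

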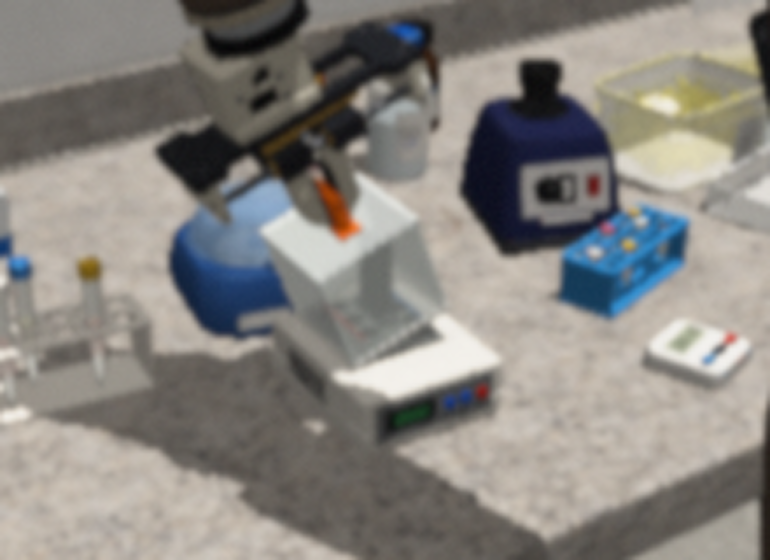

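send_rows(motion="1 0 0 0.015 0 0 0;1 0 0 0.022 0 0 0;1 0 0 0.025 0 0 0;1 0 0 0.025 0 0 0;1 0 0 0.018 0 0 0")

```text
clock: 5.15
position: [0.5321, 0.0298, 0.3263]
ee_rot: [2.792, -0.104, -0.017]
force: [0.3, 0.2, -0.9]
width: 0.132
gripper_force: 30.0
```

send_rows(motion="1 -0.0028 0.0115 0 2.493 -0.183 0;1 -0.0028 0.0115 0 2.493 -0.183 0;1 -0.0028 0.0115 0 2.493 -0.183 0;1 -0.0028 0.0115 0 2.493 -0.183 0;1 -0.0028 0.0115 0 2.493 -0.183 0")

```text
clock: 5.78
position: [0.5174, 0.0885, 0.3237]
ee_rot: [3.012, -0.111, -0.009]
force: [-0.0, 0.0, -1.0]
width: 0.128
gripper_force: 30.0
```

send_rows(motion="1 -0.0028 0.0115 0 2.493 -0.183 0;1 -0.0028 0.0115 0 2.493 -0.183 0;1 -0.0028 0.0115 0 2.493 -0.183 0;1 0 0 0 0 0 0;1 0 0 0 0 0 0")

```text
clock: 6.4
position: [0.5095, 0.1219, 0.3242]
ee_rot: [3.139, -0.116, -0.001]
force: [-0.8, -0.3, -1.1]
width: 0.127
gripper_force: 30.0
```

```bash
python3 - <<'E'
from h import *
from scipy.spatial.transform import Rotation as R
p,d=arm.get_image('scene');cv2.imwrite('pics/c3.png',cv2.resize(p[120:320,180:440],None,fx=3,fy=3,interpolation=cv2.INTER_CUBIC))
s=arm.observe();print(s['position'],s['width'],R.from_rotvec(s['ee_rot']).as_matrix().round(3))
E
```

```text
[0.5096502  0.12189085 0.32431521] 0.12774079826787374 [[ 0.997 -0.074 -0.   ]
 [-0.074 -0.997 -0.001]
 [-0.     0.001 -1.   ]]
```

View pics/c3.png

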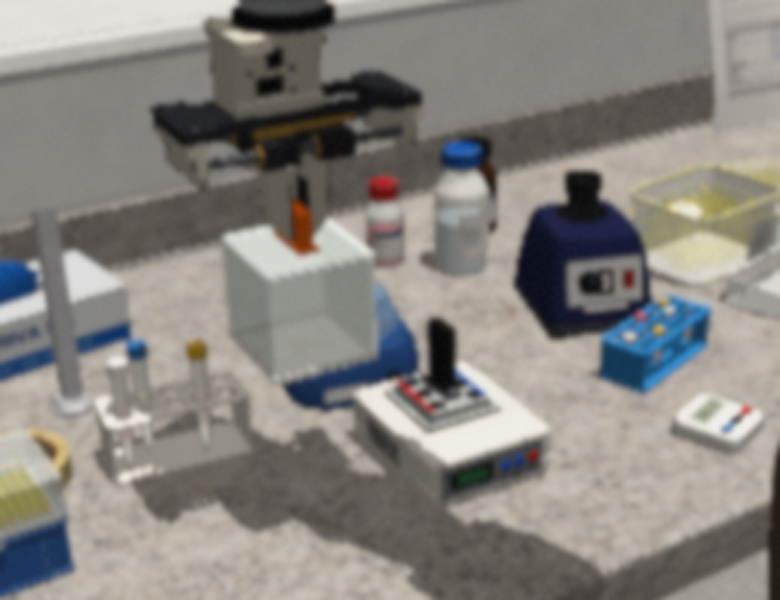

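send_rows(motion="1 0 0 -0.035 0 0 0;1 0 0 -0.04 0 0 0;1 0 0 -0.04 0 0 0;1 0 0 -0.03 0 0 0;1 0 0 -0.01 0 0 0")

```text
clock: 7.08
position: [0.5088, 0.1218, 0.1679]
ee_rot: [3.138, -0.115, -0.005]
force: [0.4, -0.3, -1.5]
width: 0.13
gripper_force: 30.0
```

send_rows(motion="1 0 0 -0.0015 0 0 0;1 0 0 -0.0015 0 0 0;1 0 0 -0.0012 0 0 0;1 0 0 -0.0008 0 0 0;1 0 0 0 0 0 0")

```text
clock: 7.7
position: [0.5098, 0.1222, 0.1649]
ee_rot: [-3.139, 0.115, -0.001]
force: [0.1, 0.2, -1.8]
width: 0.129
gripper_force: 30.0
```

send_rows(motion="1 0 0 -0.0008 0 0 0;1 0 0 -0.0005 0 0 0;1 0 0 -0.0005 0 0 0;1 0 0 0 0 0 0;1 0 0 0 0 0 0")

```text
clock: 8.32
position: [0.5098, 0.1222, 0.1646]
ee_rot: [3.139, -0.115, 0.002]
force: [-6.9, -2.3, 21.7]
width: 0.129
gripper_force: 30.0
```

send_rows(motion="1 0 0 0.001 0 0 0;0.5 0 0 0 0 0 0;0.5 0 0 0 0 0 0;0.5 0 0 0 0 0 0;0.5 0 0 0 0 0 0", force=30)

```text
clock: 8.95
position: [0.5097, 0.1222, 0.1637]
ee_rot: [3.139, -0.115, -0.0]
force: [-0.2, 0.4, 0.2]
width: 0.484
gripper_force: 0.0
```

send_rows(motion="0.5 0 0 0.015 0 0 0;0.5 0 0 0.025 0 0 0;0.5 0 0 0.03 0 0 0;0.5 0 0 0.03 0 0 0;0.5 0 0 0 0 0 0")

```text
clock: 9.57
position: [0.5109, 0.1227, 0.2672]
ee_rot: [-3.138, 0.115, -0.008]
force: [0.6, 1.0, -1.2]
width: 0.497
gripper_force: 0.0
```

```bash
python3 - <<'E'
from h import *
p,d=arm.get_image('top');cv2.imwrite('pics/c4.png',cv2.resize(p[180:290,230:390],None,fx=5,fy=5,interpolation=cv2.INTER_CUBIC))
W=world('top',d)
hm=p.max(2)<60
m=hm&(W[...,2]>.09)&(W[...,2]<.145)&(W[...,0]>.46)&(W[...,0]<.58)&(abs(W[...,1]+.03)<.035)
q=W[m];print(len(q),q.min(0),q.max(0),q.mean(0)) if len(q) else 0
t=q[q[:,2]>.126];print(len(t),t.mean(0),cv2.minAreaRect(t[:,:2].astype('f4')*1000))
E
```

```text
89 [ 0.51197759 -0.03160693  0.09231758] [ 0.54111156 -0.02010749  0.13860911] [ 0.52435697 -0.02545359  0.1260654 ]
64 [ 0.52663636 -0.02596076  0.13325416] ((526.6722412109375, -26.028507232666016), (10.913918495178223, 27.818378448486328), 87.427001953125)
```

View pics/c4.png

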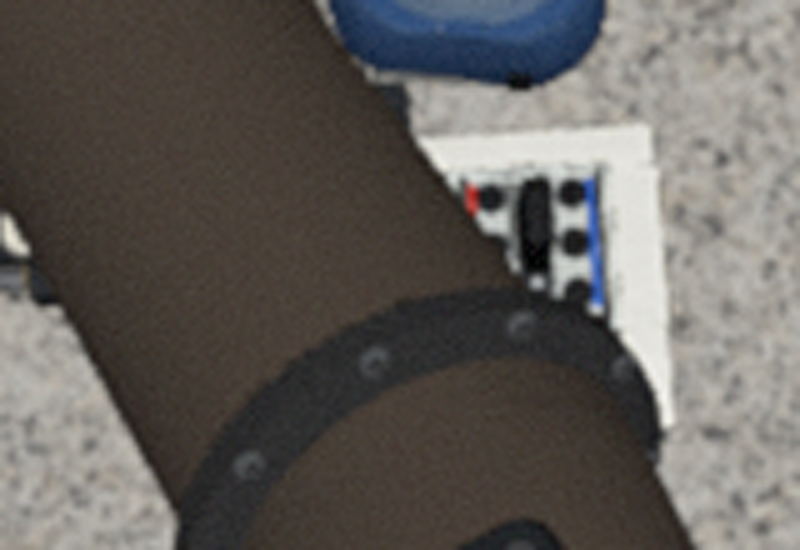

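send_rows(motion="0.5 0.0032 -0.03 0 0 0 0;0.5 0.0032 -0.03 0 0 0 0;0.5 0.0032 -0.03 0 0 0 0;0.5 0.0032 -0.03 0 0 0 0;0.5 0.0032 -0.0297 0 0 0 0")

```text
clock: 10.25
position: [0.5252, -0.0286, 0.2632]
ee_rot: [3.139, -0.115, -0.002]
force: [-0.4, -0.7, -0.3]
width: 0.5
gripper_force: 0.0
```

send_rows(motion="0.5 0 0 -0.025 0 0 0;0.5 0 0 -0.025 0 0 0;0.5 0 0 -0.025 0 0 0;0.5 0 0 -0.0265 0 0 0;0.5 0 0 0 0 0 0")

```text
clock: 10.88
position: [0.524, -0.0276, 0.1604]
ee_rot: [3.139, -0.115, -0.008]
force: [-0.1, 0.2, -0.8]
width: 0.501
gripper_force: 0.0
```

send_rows(motion="1 0 0 0 0 0 0;1 0 0 0 0 0 0;1 0 0 0 0 0 0;1 0 0 0 0 0 0;1 0 0 0 0 0 0", force=60)

```text
clock: 11.5
position: [0.5259, -0.0277, 0.1629]
ee_rot: [3.139, -0.115, 0.001]
force: [-1.5, -1.7, 6.7]
width: 0.147
gripper_force: 60.0
```

```bash
python3 - <<'E'
from h import *
p,d=arm.get_image('scene');cv2.imwrite('pics/c5.png',cv2.resize(p[140:320,180:440],None,fx=3,fy=3,interpolation=cv2.INTER_CUBIC))
s=arm.observe();print(s['position'],s['width'],s['force'],s['ft_torque'])
E
```

```text
[ 0.52593082 -0.0277419   0.16290665] 0.14803278033491166 [-1.94905644 -1.44530784  5.75216829] [-0.22597728  0.25504896  0.36716253]
```

View pics/c5.png

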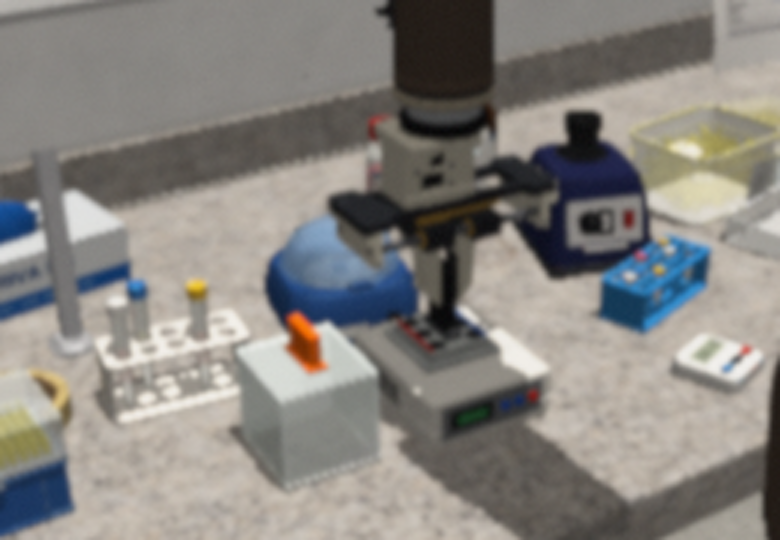

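send_rows(motion="1 -0.0002 -0.0023 0.0005 0.997 -0.073 0;1 -0.0002 -0.0023 0.0005 0.997 -0.073 0;1 -0.0002 -0.0023 0.0004 0.997 -0.073 0;1 -0.0002 -0.0023 0.0004 0.997 -0.073 0;1 -0.0002 -0.0023 0.0003 0.997 -0.073 0")

```text
clock: 12.18
position: [0.525, -0.0388, 0.1645]
ee_rot: [-3.051, 0.111, -0.006]
force: [2.9, 6.1, -5.6]
width: 0.153
gripper_force: 60.2
```

```bash
cat >> h.py <<'E'
def st():
    from scipy.spatial.transform import Rotation as R
    s=arm.observe();M=R.from_rotvec(s['ee_rot']).as_matrix();z=M[:,2];ex=np.array([.9973,-.0732,0]);ey=np.array([.0732,.9973,0])
    # tilt about heater x: tool z=-(0,-sin,cos)
    print('t',s['clock'],'tilt',np.degrees(np.arctan2(z@ey,-z[2])).round(2),'pitch',np.degrees(np.arctan2(z@ex,-z[2])).round(2))
    q=s['position']-np.array([.5259,-.0277,.163]);print('dx,dy,dz mm',(q@ex*1e3).round(1),(q@ey*1e3).round(1),(q[2]*1e3).round(1),'F',(s['force']@ex).round(1),(s['force']@ey).round(1),s['force'][2].round(1),'T',s['ft_torque'].round(2),'w',round(s['width']*92,1),s['gripper_force'])
E
python3 -c "from h import *;st()"
```

```text
t 12.175 tilt 5.09 pitch 0.04
dx,dy,dz mm -0.1 -11.1 1.5 F 2.4 6.3 -5.6 T [-0.46 -0.51  0.18] w 14.0 60.228084325790405
```

send_rows(motion="1 -0.0002 -0.0022 0.0003 0.997 -0.073 0;1 -0.0002 -0.0022 0.0003 0.997 -0.073 0;1 -0.0002 -0.0022 0.0002 0.997 -0.073 0;1 -0.0002 -0.0021 0.0001 0.997 -0.073 0;1 -0.0002 -0.0021 0.0001 0.997 -0.073 0")

```text
clock: 12.8
position: [0.5242, -0.0487, 0.1653]
ee_rot: [-2.963, 0.107, -0.011]
force: [6.1, 12.1, -3.3]
width: 0.157
gripper_force: 60.7
```

```bash
python3 - <<'E'
from h import *
st()
p,d=arm.get_image('scene');cv2.imwrite('pics/c6.png',cv2.resize(p[190:300,290:370],None,fx=5,fy=5,interpolation=cv2.INTER_CUBIC))
E
```

```text
t 12.8 tilt 10.14 pitch 0.04
dx,dy,dz mm -0.2 -21.1 2.3 F 5.2 12.5 -3.3 T [-0.05 -1.07  0.  ] w 14.5 60.65121352672577
```

View pics/c6.png

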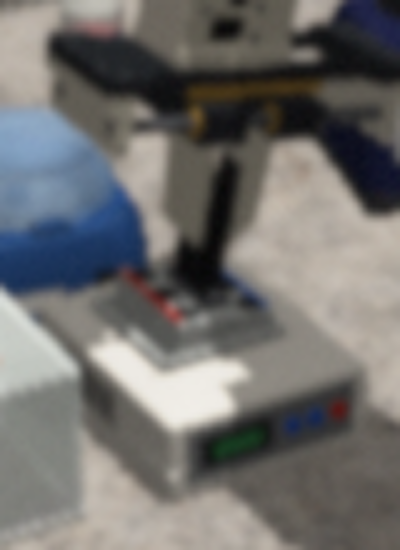

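send_rows(motion="1 -0.0001 -0.0018 0.0003 0.997 -0.073 0;1 -0.0001 -0.0012 0.0002 0.7 -0.05 0;1 0 0 0 0 0 0")

```text
clock: 13.22
position: [0.5239, -0.0516, 0.1655]
ee_rot: [-2.933, 0.106, -0.012]
force: [6.2, 9.6, -9.2]
width: 0.154
gripper_force: 60.8
```

```bash
cat >> h.py <<'E'
def stripes(base=0.065):
    for n in('scene','top'):
        p,d=arm.get_image(n);W=world(n,d);b,g,r=[p[...,i].astype(int) for i in range(3)]
        dd=W-np.array([.5265,-.0273,0]);X=dd@np.array([.9973,-.0732,0]);Y=dd@np.array([.0732,.9973,0])
        box=(abs(X)<.038)&(abs(Y)<.04)&(W[...,2]>.05)&(W[...,2]<.125)
        for nm,m in(('red',box&(r-b>45)&(r-g>45)),('blue',box&(b-r>45))):
            if m.sum()>3: print(n,nm,m.sum(),'Y,Z mm',(np.median(Y[m])*1e3).round(1),(np.median(W[...,2][m])*1e3).round(1))
E
python3 -c "from h import *;st();stripes()"
```

```text
t 13.225 tilt 11.84 pitch 0.01
dx,dy,dz mm -0.3 -23.9 2.5 F 5.5 10.0 -9.2 T [-0.77 -1.24 -0.13] w 14.2 60.77714681625366
scene red 21 Y,Z mm 18.9 73.5
top red 26 Y,Z mm 22.0 73.0
top blue 11 Y,Z mm -32.5 66.8
```

```bash
cat >> h.py <<'E'
def plane(lo=.059,hi=.1):
    for n in('scene','top'):
        P=[]
        for k in range(3):
            p,d=arm.get_image(n);W=world(n,d)
            dd=W-np.array([.5265,-.0273,0]);X=dd@np.array([.9973,-.0732,0]);Y=dd@np.array([.0732,.9973,0])
            m=(abs(X)<.034)&(Y>-.038)&(Y<.03)&(W[...,2]>lo)&(W[...,2]<hi)&~((abs(X)<.02)&(abs(Y+.01)<.017))
            P.append(np.stack([X[m],Y[m],W[...,2][m]],-1))
        P=np.concatenate(P)*1e3
        if len(P)<30: print(n,'few',len(P));continue
        from scipy.optimize import least_squares
        f=least_squares(lambda a:a[0]+a[1]*P[:,0]+a[2]*P[:,1]-P[:,2],[65,0,0],loss='soft_l1',f_scale=1).x
        print(n,len(P),'z0',f[0].round(1),'tilt',np.degrees(np.arctan(f[2])).round(1),'pitch',np.degrees(np.arctan(f[1])).round(1))
        for y in range(-35,30,10):
            k=(P[:,1]>y)&(P[:,1]<=y+10)
            if k.sum()>3:print('  ',y+5,k.sum(),np.percentile(P[k,2],[20,50,80]).round(1))
E
python3 -c "from h import *;plane()"
```

```text
scene 724 z0 69.5 tilt 5.2 pitch 3.1
   -30 78 [64.2 65.6 67. ]
   -20 43 [62.3 66.6 67.8]
   -10 52 [63.9 68.1 70. ]
   0 80 [66.2 70.6 72.6]
   10 131 [70.6 72.3 73.3]
   20 291 [63.7 70.1 74. ]
   30 22 [60.7 63.2 65.7]
top 752 z0 71.9 tilt 7.7 pitch 2.0
   -30 134 [64.5 66.6 68.8]
   -20 82 [66.4 69.  70.5]
   -10 82 [67.2 70.1 72.1]
   0 79 [67.9 71.4 73.7]
   10 159 [70.8 73.1 75.5]
   20 189 [70.2 73.7 76.6]
   30 12 [59.7 60.6 62. ]
```

send_rows(motion="1 -0.0001 -0.0018 0.0003 0.8 -0.06 0;1 -0.0001 -0.0014 0.0003 0.8 -0.06 0;1 0 0 0 0 0 0")

```text
clock: 14.0
position: [0.5236, -0.0545, 0.1657]
ee_rot: [-2.905, 0.105, -0.012]
force: [8.3, 10.7, -13.7]
width: 0.16
gripper_force: 60.4
```

```bash
python3 -c "from h import *;st();plane()" | grep -v '30 '
```

```text
t 14.0 tilt 13.46 pitch -0.02
dx,dy,dz mm -0.4 -26.9 2.7 F 7.5 11.3 -13.7 T [-0.72 -1.56 -0.21] w 14.7 60.44178307056427
scene 771 z0 69.9 tilt 4.8 pitch 3.5
   -20 48 [63.2 67.1 68.5]
   -10 53 [63.3 68.  70.4]
   0 83 [67.4 71.3 72.7]
   10 131 [67.6 73.3 74.3]
   20 326 [64.1 70.5 74.9]
top 745 z0 73.3 tilt 8.9 pitch 4.0
   -20 86 [66.5 68.4 70.7]
   -10 79 [67.6 69.8 71.9]
   0 79 [68.2 71.7 73.8]
   10 168 [72.1 74.3 76.3]
   20 187 [69.2 75.1 77.4]
```

send_rows(motion="1 0.0003 0.0033 0.0013 -1.725 0.127 0;1 0.0003 0.0033 0.0013 -1.725 0.127 0;1 0.0003 0.0033 0.0012 -1.725 0.127 0;1 0.0003 0.0033 0.0012 -1.725 0.127 0;1 0.0003 0.0033 0.0012 -1.725 0.127 0")

```text
clock: 14.92
position: [0.5243, -0.0398, 0.1708]
ee_rot: [-3.058, 0.115, -0.002]
force: [7.7, 1.8, -20.6]
width: 0.151
gripper_force: 59.9
```

```bash
python3 -c "from h import *;st();plane()" | grep -v '30 '
```

```text
t 14.925 tilt 4.66 pitch -0.1
dx,dy,dz mm -0.7 -12.2 7.8 F 7.6 2.4 -20.6 T [ 0.83 -2.24 -0.07] w 13.9 59.94049072265625
scene 847 z0 72.6 tilt 0.8 pitch 3.8
   -20 60 [62.9 69.9 72.5]
   -10 63 [64.6 71.5 73.5]
   0 100 [65.9 72.9 76. ]
   10 145 [71.2 74.4 75.6]
   20 233 [67.7 74.4 76.2]
top 672 z0 75.2 tilt 4.0 pitch 1.9
   -20 86 [71.3 74.1 76.2]
   -10 92 [71.1 73.2 75.4]
   0 81 [71.5 74.6 76.6]
   10 121 [72.9 75.5 77.7]
   20 139 [73.9 76.7 78.9]
```

send_rows(motion="1 0.0005 0.0033 0.0009 -1.725 0.127 0;1 0.0005 0.0033 0.0008 -1.725 0.127 0;1 0.0003 0.0033 0.0007 -1.725 0.127 0;1 0.0003 0.0033 0.0007 -1.725 0.127 0;1 0.0003 0.0033 0.0006 -1.725 0.127 0")

```text
clock: 15.85
position: [0.5258, -0.0225, 0.1746]
ee_rot: [3.071, -0.115, -0.008]
force: [5.0, 2.9, -23.1]
width: 0.157
gripper_force: 60.4
```

```bash
python3 -c "from h import *;st();plane()" | grep -v '30 '
```

```text
t 15.85 tilt -3.91 pitch -0.16
dx,dy,dz mm -0.5 5.2 11.6 F 4.7 3.3 -23.1 T [ 2.89 -1.39  0.07] w 14.4 60.36199986934662
scene 932 z0 76.7 tilt -5.0 pitch 4.0
   -20 70 [66.5 74.9 78.9]
   -10 75 [65.5 74.3 77.5]
   0 84 [66.4 75.5 78.6]
   10 233 [75.2 77.1 83.7]
   20 180 [73.8 76.  77.3]
top few 0
```

send_rows(motion="1 0.0003 0.0034 0.0004 -1.9 0.14 0;1 0.0003 0.0034 0.0004 -1.9 0.14 0;1 0.0003 0.0034 0.0003 -1.9 0.14 0;1 0.0003 0.0034 0.0002 -1.9 0.14 0;1 0.0003 0.0034 0.0001 -1.9 0.14 0")

```text
clock: 16.77
position: [0.5274, -0.0022, 0.1763]
ee_rot: [2.909, -0.104, -0.015]
force: [0.9, 12.9, -13.5]
width: 0.148
gripper_force: 60.1
```

```bash
python3 -c "from h import *;st();plane();stripes()" 
```

```text
t 16.775 tilt -13.23 pitch -0.11
dx,dy,dz mm -0.4 25.5 13.3 F -0.1 12.9 -13.5 T [ 5.27 -0.23  0.13] w 13.6 60.11095404624939
scene 934 z0 80.3 tilt -8.8 pitch 4.3
   -30 31 [64.7 70.8 84.7]
   -20 105 [68.1 81.5 86.2]
   -10 88 [68.1 78.2 83.4]
   0 92 [65.8 77.8 81.5]
   10 292 [77.3 80.8 90.7]
   20 199 [74.5 76.6 78.3]
   30 127 [63.3 74.5 75.9]
top few 0
scene red 28 Y,Z mm 29.6 75.1
scene blue 8 Y,Z mm -23.9 87.4
```

send_rows(motion="1 -0.0002 -0.0031 0.0011 1.645 -0.12 0;1 -0.0002 -0.0031 0.0011 1.645 -0.12 0;1 -0.0002 -0.0031 0.0011 1.645 -0.12 0;1 -0.0002 -0.0031 0.0011 1.645 -0.12 0;1 0 0 0 0 0 0")

```text
clock: 17.8
position: [0.5265, -0.0164, 0.1819]
ee_rot: [3.024, -0.111, -0.009]
force: [-0.6, 10.2, -2.1]
width: 0.151
gripper_force: 59.9
```

send_rows(motion="1 -0.0002 -0.0031 0.0011 1.645 -0.12 0;1 -0.0002 -0.0031 0.0011 1.645 -0.12 0;1 -0.0002 -0.0031 0.0011 1.645 -0.12 0;1 -0.0002 -0.0031 0.0011 1.645 -0.12 0;1 0 0 0 0 0 0")

```text
clock: 18.42
position: [0.5255, -0.0312, 0.1859]
ee_rot: [3.135, -0.118, -0.005]
force: [-0.2, 2.5, -7.2]
width: 0.153
gripper_force: 59.9
```

```bash
python3 -c "from h import *;st();plane();stripes()" 
```

```text
t 18.425 tilt -0.26 pitch -0.16
dx,dy,dz mm -0.2 -3.5 22.9 F -0.4 2.4 -7.2 T [0.78 0.16 0.06] w 14.1 59.93079721927643
scene 1215 z0 84.0 tilt -7.3 pitch 9.7
   -30 151 [72.2 87.1 88.9]
   -20 100 [66.9 79.9 87.8]
   -10 93 [68.1 82.1 88.2]
   0 133 [68.  84.1 88.5]
   10 186 [74.6 87.1 88.6]
   20 383 [67.7 80.5 88.1]
   30 150 [66.1 75.4 83.7]
top 428 z0 95.6 tilt 0.3 pitch 18.1
   -10 29 [67.  81.2 88.7]
   0 103 [79.3 87.6 91.1]
   10 131 [83.3 88.1 90.7]
   20 159 [83.1 88.3 90.6]
   30 6 [67.  69.9 71.8]
scene red 4 Y,Z mm 21.0 88.0
top red 10 Y,Z mm 24.5 88.6
```

send_rows(motion="1 0 0.001 0.003 0 0 0;1 0 0.001 0.005 0 0 0;1 0 0.001 0.005 0 0 0;1 0 0.0005 0.005 0 0 0;1 0 0 0 0 0 0")

```text
clock: 19.45
position: [0.5269, -0.0273, 0.2052]
ee_rot: [3.134, -0.115, 0.001]
force: [-0.5, 0.3, -5.6]
width: 0.148
gripper_force: 60.0
```

send_rows(motion="1 0 0 0.008 0 0 0;1 0 0 0.01 0 0 0;1 0 0 0.008 0.26 0 0;1 0 0 0.004 0 0 0;1 0 0 0 0 0 0")

```text
clock: 20.08
position: [0.5267, -0.0274, 0.235]
ee_rot: [3.138, -0.115, 0.0]
force: [-0.6, 0.4, -6.0]
width: 0.147
gripper_force: 59.9
```

send_rows(motion="1 0 0 0 0 0 0;1 0 0 0 0 0 0;1 0 0 0 0 0 0;1 0 0 0 0 0 0;1 0 0 0 0 0 0")

```text
clock: 20.7
position: [0.5266, -0.0273, 0.2346]
ee_rot: [3.138, -0.115, -0.001]
force: [-0.3, 0.5, -5.9]
width: 0.151
gripper_force: 59.9
```

```bash
python3 - <<'E'
from h import *
st();plane(.1,.15);stripes()
p,d=arm.get_image('scene');cv2.imwrite('pics/c7.png',cv2.resize(p[140:320,180:440],None,fx=3,fy=3,interpolation=cv2.INTER_CUBIC))
E
```

```text
t 20.7 tilt -0.07 pitch -0.04
dx,dy,dz mm 0.6 0.4 71.6 F -0.3 0.4 -5.9 T [0.04 0.07 0.01] w 13.9 59.94996786117554
scene 1470 z0 131.8 tilt -8.5 pitch 14.4
   -30 95 [111.3 134.6 136.7]
   -20 134 [110.7 123.1 135.4]
   -10 127 [108.6 122.8 134.9]
   0 140 [109.8 123.6 136.1]
   10 250 [117.1 135.5 137.5]
   20 258 [115.5 135.3 137.3]
   30 466 [108.8 121.1 132.9]
top 522 z0 146.3 tilt 0.1 pitch 24.7
   0 69 [109.1 127.4 137.2]
   10 174 [127.7 136.9 139.3]
   20 177 [128.8 137.  139.6]
   30 102 [123.4 135.6 139.4]
```

View pics/c7.png

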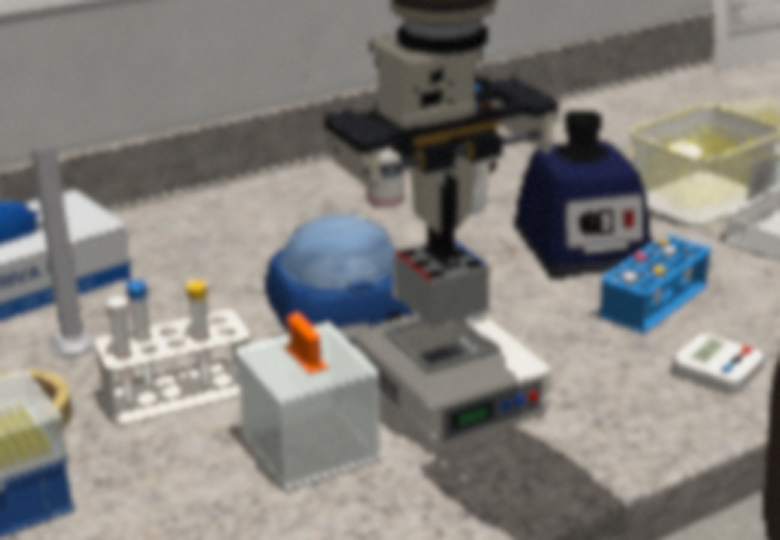

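The block hangs level above the open well, its top at 136 mm and its underside at about 91 mm, so about 35 mm above the rim. The cover stands upright at (310,400), and nothing else has moved.

```bash
python3 -c "from h import *;print(arm.sign_off())"
```

```text
the job is handed in; nothing more can be done
None
```

Job handed in: the cover stands upright on the bench beside the heater, and the block, rocked red end then blue end and free of the clamps, is held level about 35 mm above the well's rim.

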